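Gauge the spacer sleeves from the lazy Susan

ROBOT

A 6-joint arm with a two-finger parallel gripper is mounted at the origin on the work surface. World frame = base frame: x ahead of the robot, y to its left, z up, the work surface at z = 0. Lengths are in m, angles in rad, forces in N, time in s.
With the tool pointing down it reaches from about 0.275 to 0.825 m from the base axis. Payload 4.9 kg.
Tool frame: the origin (TCP) lies midway between the tips of the shut fingers; the grasp point (between the pads) lies 19 mm behind it (bot.grip_depth is the distance from the TCP to the grasp point, in m); y points along the fingers, x is the direction in which the jaws open and shut, and the axes are right-handed (so a half turn about y gives the same grasp; the last joint's range is limited). The gripper opens to 85 mm and grips with 20 to 120 N. Pads are 22 mm wide; open, the fingers measure 114 mm over their backs; the gripper's body (76 mm by 85 mm) begins 54 mm behind the grasp point. The pads swing forward as they close: fully open they stand 13 mm farther back than shut.
Start: joints at [0.976, 0.326, -0.193, 1.052, 0, 1.437], TCP at [0.245, 0.493, 0.231] pointing down, gripper open.
Joint ranges: [-2.65, 2.65], [-0.97, 1.79], [-1.3, 1.35], [-1.93, 2.1], [-1.47, 1.37], [-3.14, 3.14]. Speed limits (rad/s): [2.57, 2.57, 3.14, 3.14, 3.14, 3.14].

INTERFACE

Orientations are given as a unit quaternion [w, x, y, z].
In Python, from cell import bot gives the robot as it stands. Calls block until the motion is done:
- bot.move_pose(position, orientation): joint-space move of the TCP to a pose.
- bot.move_linear(position, speed=0.15, rotation=None, until_force=None): straight line of the TCP; rotation=None keeps the orientation; speed is the mean speed in m/s. With until_force (N) it stops when the force on the tool has changed by that much, and returns True; else False.
- bot.goto_joints(angles): joint-space move.
- bot.set_gripper(opening, grasp_force=None): opening from 0.0 (shut) to 1.0 (fully open); grasp_force is the grip in N (None keeps the last); returns when the fingers have stopped.
- bot.wait(seconds).
- bot.solve_ik(position, orientation): joint angles nearest the present ones, or None.
- bot.camera(name): name is "scene" or "top" or "wrist"; returns the picture (400x640x3 uint8, red, green, blue); there is no depth.
- bot.calibration(name): a dict with "mtx" (3x3 intrinsics, pixels), "extrinsics" (4x4, takes a point from world to camera coordinates); the wrist camera has in their place "hand_eye" (4x4, takes a point from camera to tool coordinates, whose origin is the TCP and whose axes are the tool frame's). Camera axes: x right, y down, z forward; pixel columns grow to the right and rows downward; lengths in m; the calibration is good to about 2 mm. A picture is of the moment at which its call begins: read the wrist's pose just before it. calibration takes no time and is no camera call.
A pose or a line that the arm cannot do raises bot.PlanningError and nothing moves.
- bot.close_job(): hands the job in, once; it reports no verdict.
Trained networks look in the newest picture that a camera, given by its name, has taken for a name from the list of things; names that differ only in an ending like _2 or _b are one class to them, and where a whole thing is asked for, a point or a joint stands for the part that bears it (a point fixed in the world has none). Each returns a list of dicts, best first, with "confidence" (0 to 1); they miss things now and then, are a little off and sometimes report something else, mostly with a low value. They report only what shows in the picture. A call takes as long as a camera call. They do not tell look-alikes from the thing itself.
- bot.search_frame(camera, thing): "bbox" ([left, top, width, height] in pixels, round what is visible of it).
Readings, each from a call of its own:
- bot.read_clock(): time.
- bot.read_joint_positions(): joint angles.
- bot.read_joint_vel(): joint speeds.
- bot.read_joint_efforts(): joint torques, N m.
- bot.read_position(): TCP position.
- bot.read_tool_rot(): TCP orientation.
- bot.read_ft_force(): force on the tool from outside, world axes, zero at the start.
- bot.read_moment(): the same for the moment, N m.
- bot.read_gripper_width(): opening from 0.0 (shut) to 1.0 (fully open).
Only numpy, scipy, OpenCV 4.12 (cv2) and the standard library are available. Lean on these libraries where they do the work, as an engineer would, in place of code of your own. Each camera call takes 0.05 s, during which the arm holds its last target.

TASK

Lift every aluminium sleeve off the spinning turntable and stand it upright on the stone checking plate, and check each bore with its own plug gauge from the wooden rack: the gauge whose flange is as wide as the sleeve, pushed in until the flange sits flat on the sleeve, and left there. Every sleeve must end up standing on the plate with its gauge fully home; there may be three or four sleeves, and a gauge without a sleeve is not needed. Leave the tape measure and the can where they are.

Things in the scene. Friction and masses are not known exactly. Their poses are not given: they have to be found in the camera images.
- turntable: round base of the lazy Susan: a plywood disc, 260 mm across, whose top is 34 mm above the bench; the disc spins freely about the vertical axis through this origin. Origin: on the bench at the centre, z up
- plate: flat stone checking plate fixed to the bench, 220 mm along its x, 190 mm along its y, 25 mm thick. Origin: centre of its underside, on the bench; z up (top face at z = 25 mm)
- rack: wooden gauge rack on four legs, fixed, 150 x 150 mm, top face 57 mm above the bench, four 21 mm through holes at x = +-37.5, y = +-37.5 mm in its frame, board 12 mm thick. A gauge hangs in each hole, its flange lying on the top face. Origin: on the bench under its centre, z up
- sleeve_a: loose aluminium spacer sleeve (a thick ring) standing on end, 42 mm outside diameter, 12 mm through bore, 36 mm tall; goes with gauge_a. Origin: centre of its underside, z along the bore. It may be absent (None from the start; then its gauge is not needed)
- gauge_a: loose plug gauge for sleeve_a: steel probe 10 mm in diameter (tapered tip) reaching 30 mm below a round flange 42 mm in diameter and 5 mm thick, as wide as the sleeve it belongs to; above the flange a black round handle 14 mm in diameter, 30 mm tall. Origin: on the axis at the flange's underside; z up along the handle
- sleeve_b: loose aluminium spacer sleeve (a thick ring) standing on end, 50 mm outside diameter, 15 mm through bore, 36 mm tall; goes with gauge_b. Origin: centre of its underside, z along the bore. It may be absent (None from the start; then its gauge is not needed)
- gauge_b: loose plug gauge for sleeve_b: steel probe 13 mm in diameter (tapered tip) reaching 30 mm below a round flange 50 mm in diameter and 5 mm thick, as wide as the sleeve it belongs to; above the flange a black round handle 18 mm in diameter, 30 mm tall. Origin: on the axis at the flange's underside; z up along the handle
- sleeve_c: loose aluminium spacer sleeve (a thick ring) standing on end, 58 mm outside diameter, 18 mm through bore, 36 mm tall; goes with gauge_c. Origin: centre of its underside, z along the bore. It may be absent (None from the start; then its gauge is not needed)
- gauge_c: loose plug gauge for sleeve_c: steel probe 16 mm in diameter (tapered tip) reaching 30 mm below a round flange 58 mm in diameter and 5 mm thick, as wide as the sleeve it belongs to; above the flange a black round handle 22 mm in diameter, 30 mm tall. Origin: on the axis at the flange's underside; z up along the handle
- sleeve_d: loose aluminium spacer sleeve (a thick ring) standing on end, 66 mm outside diameter, 21 mm through bore, 36 mm tall; goes with gauge_d. Origin: centre of its underside, z along the bore. It may be absent (None from the start; then its gauge is not needed)
- gauge_d: loose plug gauge for sleeve_d: steel probe 19 mm in diameter (tapered tip) reaching 30 mm below a round flange 66 mm in diameter and 5 mm thick, as wide as the sleeve it belongs to; above the flange a black round handle 26 mm in diameter, 30 mm tall. Origin: on the axis at the flange's underside; z up along the handle
- tape: bystander: yellow tape measure, 70 x 36 x 62 mm, origin at the centre of its underside
- can: bystander: closed can, 76 mm in diameter, 100 mm tall, origin at the centre of its underside
Mind the look-alikes: they are no part of the job. What is shaped like the sleeve_d but purple is not meant.

How it is judged:
At the end, for the whole second after the job is handed in: Every sleeve present stands upright (within 0.08 rad) on the checking plate, its axis within the plate's edges, at rest, and its own gauge is fully home in it: flange on the sleeve's top face within 3 mm, axes within 6 mm and 0.08 rad; everything released (x of sleeve_a in the frame of plate between -0.108 and 0.108 m and y of sleeve_a in the frame of plate between -0.093 and 0.093 m and z of sleeve_a in the frame of plate between 0.022 and 0.028 m and angle between each of sleeve_a, sleeve_b, sleeve_c, sleeve_d's own z axis and vertical below 0.08 rad and linear speed of each of sleeve_a, sleeve_b, sleeve_c, sleeve_d below 0.02 m/s and z of gauge_a in the frame of sleeve_a between 0.032 and 0.039 m and horizontal distance between gauge_a and sleeve_a below 0.006 m and angle between the z axis of gauge_a and the z axis of sleeve_a, either way round below 0.08 rad and x of sleeve_b in the frame of plate between -0.108 and 0.108 m and y of sleeve_b in the frame of plate between -0.093 and 0.093 m and z of sleeve_b in the frame of plate between 0.022 and 0.028 m and z of gauge_b in the frame of sleeve_b between 0.032 and 0.039 m and horizontal distance between gauge_b and sleeve_b below 0.006 m and angle between the z axis of gauge_b and the z axis of sleeve_b, either way round below 0.08 rad and x of sleeve_c in the frame of plate between -0.108 and 0.108 m and y of sleeve_c in the frame of plate between -0.093 and 0.093 m and z of sleeve_c in the frame of plate between 0.022 and 0.028 m and z of gauge_c in the frame of sleeve_c between 0.032 and 0.039 m and horizontal distance between gauge_c and sleeve_c below 0.006 m and angle between the z axis of gauge_c and the z axis of sleeve_c, either way round below 0.08 rad and x of sleeve_d in the frame of plate between -0.108 and 0.108 m and y of sleeve_d in the frame of plate between -0.093 and 0.093 m and z of sleeve_d in the frame of plate between 0.022 and 0.028 m and z of gauge_d in the frame of sleeve_d between 0.032 and 0.039 m and horizontal distance between gauge_d and sleeve_d below 0.006 m and angle between the z axis of gauge_d and the z axis of sleeve_d, either way round below 0.08 rad); the robot touches nothing.
It fails at once if the tape is displaced by more than 30 mm (distance of tape from where it was at the start of the episode above 0.03 m).
It fails at once if the can is displaced by more than 30 mm (distance of can from where it was at the start of the episode above 0.03 m).
Of sleeve_a, sleeve_b, sleeve_c, sleeve_d only 3 to 4 are there at a start; the rules pass over those that are not, and their reading is None.
At some moment in a run one of sleeve_a, sleeve_b, sleeve_c, sleeve_d may be knocked a few centimetres aside while the robot is not near it.
It also fails if it takes over 210 s, if anything falls off the work surface, if the arm or the gripper's body presses on something with over 40 N, if the wrist force passes 120 N, or if a joint passes its speed limit or range.

## Working session

There is one attempt and no reset: what is moved stays moved. The work goes in short steps, each a Python script; the robot and the scene stay as the last script left them, time stands still between calls to the robot, and variables do not carry over. Pictures are saved under pics/ and viewed, and the job is handed in when it is done.

```bash
ls; mkdir -p pics
python3 - <<'E'
from cell import bot
import cv2
for n in("top","scene","wrist"):
    im=bot.camera(n); cv2.imwrite(f"pics/{n}0.png",im[:,:,::-1]); print(n,{k:(v.round(4).tolist() if hasattr(v,'round') else v) for k,v in bot.calibration(n).items()})
    print(bot.read_clock())
print(bot.read_tool_rot())
E
```

```text
pics
top {'mtx': [[473.8741, 0.0, 319.8299], [0.0, 473.8741, 199.6569], [0.0, 0.0, 1.0]], 'extrinsics': [[-0.0114, -0.9999, -0.0068, 0.102], [-0.9978, 0.0118, -0.0659, 0.5625], [0.066, 0.0061, -0.9978, 1.5482], [0.0, 0.0, 0.0, 1.0]]}
0.05
scene {'mtx': [[443.0785, 0.0, 327.5673], [0.0, 443.0785, 199.8829], [0.0, 0.0, 1.0]], 'extrinsics': [[-0.1329, 0.9911, -0.0092, -0.0124], [0.8135, 0.1038, -0.5722, -0.4333], [-0.5662, -0.0835, -0.82, 1.5188], [0.0, 0.0, 0.0, 1.0]]}
0.1
wrist {'mtx': [[337.7548, 0.0, 324.3399], [0.0, 337.7548, 196.6007], [0.0, 0.0, 1.0]], 'hand_eye': [[1.0, -0.0004, -0.0011, 0.0004], [0.0009, -0.2908, 0.9568, -0.1414], [-0.0007, -0.9568, -0.2908, 0.0737], [0.0, 0.0, 0.0, 1.0]]}
0.15
[-0.60078258  0.60117207  0.37217548 -0.37301186]
```

View pics/top0.png

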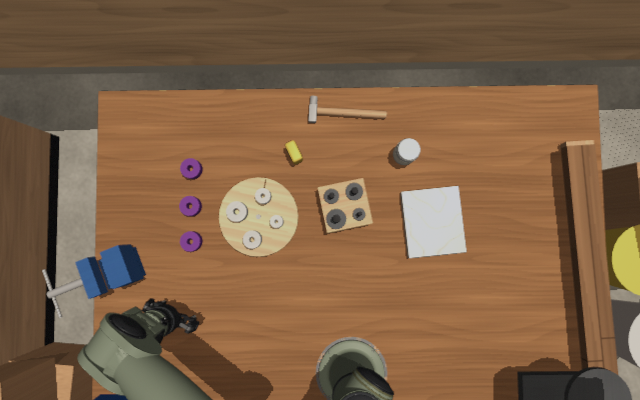

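View pics/scene0.png

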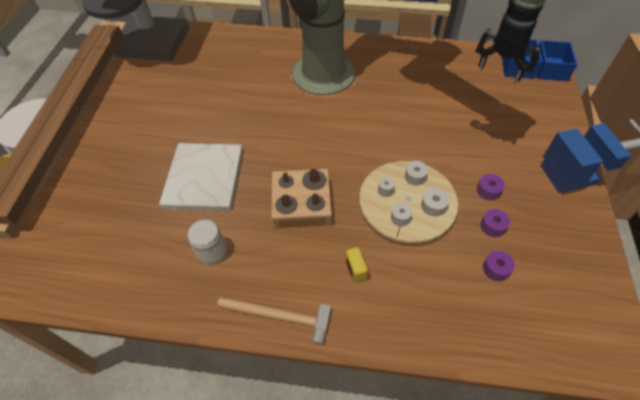

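View pics/wrist0.png

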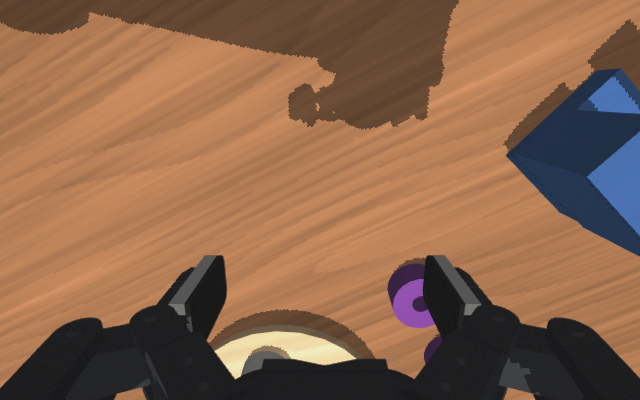

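Candidates: silver sleeves on the disc in the top view, at (237,212), (263,197), (277,222) and (252,240). Purple look-alikes, not meant, at (191,169), (190,206) and (191,242). Next I'll measure the spin and zoom in on a crop.

```bash
cat > h.py <<'E'
from cell import bot
import cv2, numpy as np
C={n:bot.calibration(n) for n in("top","scene","wrist")}
def unproj(n,uv,z):
    K=C[n]["mtx"];E=C[n]["extrinsics"];R=E[:3,:3];t=E[:3,3]
    d=R.T@np.linalg.solve(K,[uv[0],uv[1],1]);o=-R.T@t
    return o+d*(z-o[2])/d[2]
def proj(n,p):
    q=C[n]["extrinsics"]@np.r_[p,1];q=C[n]["mtx"]@q[:3];return q[:2]/q[2]
E
python3 - <<'E'
from h import *
fr=[]
for i in range(4):
    fr.append((bot.read_clock(),bot.camera("top"))); bot.wait(0.6)
print([f[0] for f in fr])
im=np.hstack([cv2.resize(f[1][170:265,210:310],None,fx=4,fy=4,interpolation=cv2.INTER_CUBIC) for f in fr[::2]])
cv2.imwrite("pics/sp.png",im[:,:,::-1])
np.save("fr.npy",np.array([f[1] for f in fr]))
im=fr[0][1][165:270,300:480]; cv2.imwrite("pics/rk.png",cv2.resize(im,None,fx=4,fy=4,interpolation=cv2.INTER_CUBIC)[:,:,::-1])
E
```

```text
[0.15, 0.8, 1.45, 2.1]
```

View pics/sp.png

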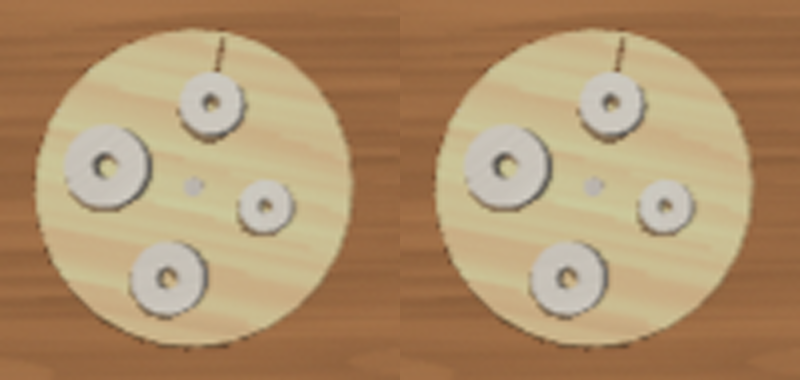

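View pics/rk.png

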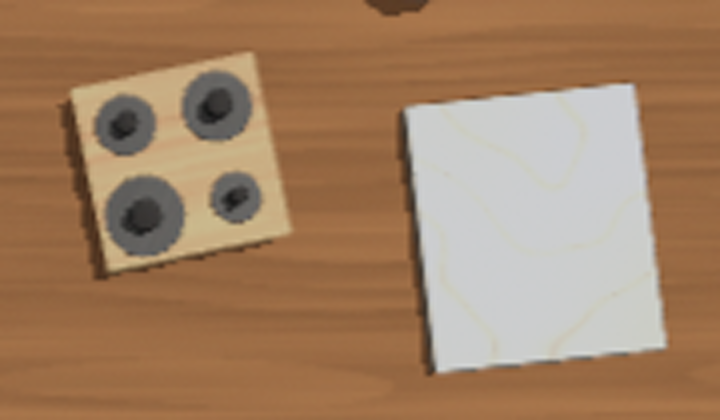

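All four sleeves are present and the disc is at rest for now. I match them by diameter:
- **Sleeves:** d at (237,212), b at (263,197), a at (277,222), c at (252,240).
- **Gauges:** b at (331,196), c at (354,191), d at (336,219), a at (359,214).

Next, rough positions.

```bash
cat >> h.py <<'E'
def quat(psi):  # tool y down, jaw axis at psi
    from scipy.spatial.transform import Rotation as Ro
    c,s=np.cos(psi),np.sin(psi)
    q=Ro.from_matrix(np.array([[c,0,-s],[s,0,c],[0,-1,0]])).as_quat()
    return np.r_[q[3],q[:3]]
def toolmat():
    from scipy.spatial.transform import Rotation as Ro
    q=np.array(bot.read_tool_rot());M=np.eye(4);M[:3,:3]=Ro.from_quat(np.r_[q[1:],q[0]]).as_matrix();M[:3,3]=bot.read_position();return M
def wrist():  # image and function pixel->world at z
    M=toolmat()@C["wrist"]["hand_eye"]; im=bot.camera("wrist")
    def f(uv,z):
        d=M[:3,:3]@np.linalg.solve(C["wrist"]["mtx"],[uv[0],uv[1],1]);o=M[:3,3];return o+d*(z-o[2])/d[2]
    return im,f,M
E
python3 - <<'E'
from h import *
def cv(u,v,x0,y0): return (x0+(u+.5)/4-.5, y0+(v+.5)/4-.5)
S={'d':(107,167),'b':(211,104),'a':(266,206),'c':(168,278)}
for k,(u,v) in S.items(): print('sl',k,unproj("top",cv(u,v,210,170),.070).round(4))
print('tt',unproj("top",cv(194,187,210,170),.034).round(4))
G={'b':(125,125),'c':(217,105),'d':(145,216),'a':(236,198)}
for k,(u,v) in G.items(): print('g',k,unproj("top",cv(u,v,300,165),.062).round(4))
for u,v in [(405,106),(633,84),(665,347),(436,373)]: print('plate',unproj("top",cv(u,v,300,165),.025).round(4))
for u,v in [(71,90),(254,52),(292,233),(107,270)]: print('rack',unproj("top",cv(u,v,300,165),.057).round(4))
for uv in [(407,150),(293,152)]: print(unproj("top",uv,.05))
print(bot.read_joint_positions(), quat(0),bot.read_tool_rot(), bot.read_clock())
from math import pi
for p in [(.53,.19),(.53,-.05),(.53,-.37)]:
  for psi in np.arange(-pi,pi,pi/8):
    r=bot.solve_ik([p[0],p[1],.17],quat(psi)); print(round(psi,2),None if r is None else np.round(r,2).tolist()[-1],end='; ')
  print()
print(bot.read_clock())
E
```

```text
sl d [0.5259 0.3624 0.07  ]
sl b [0.5754 0.2791 0.07  ]
sl a [0.4933 0.2354 0.07  ]
sl c [0.4369 0.3138 0.07  ]
tt [0.5103 0.2978 0.034 ]
g b [0.5726 0.0596 0.062 ]
g c [ 0.5878 -0.0146  0.062 ]
g d [0.4992 0.0445 0.062 ]
g a [ 0.5128 -0.0287  0.062 ]
plate [ 0.5883 -0.1718  0.025 ]
plate [ 0.6042 -0.3598  0.025 ]
plate [ 0.3885 -0.3792  0.025 ]
plate [ 0.3694 -0.1921  0.025 ]
rack [0.6018 0.1027 0.057 ]
rack [ 0.6309 -0.0456  0.057 ]
rack [ 0.4844 -0.0735  0.057 ]
rack [0.4564 0.0754 0.057 ]
[ 0.72044001 -0.19067159  0.05      ]
[0.71851879 0.18110111 0.05      ]
[ 9.75817816e-01  3.26182179e-01 -1.92613303e-01  1.05200246e+00
  2.00956043e-05  1.43658713e+00] [-0.70710678  0.70710678  0.          0.        ] [ 0.60097158 -0.60095908 -0.37260987  0.37261672] 2.75
-3.14 -1.36; -2.75 -1.75; -2.36 -2.14; -1.96 -2.54; -1.57 -2.93; -1.18 2.96; -0.79 2.57; -0.39 2.18; 0.0 1.78; 0.39 1.39; 0.79 1.0; 1.18 0.61; 1.57 0.21; 1.96 -0.18; 2.36 -0.57; 2.75 -0.96; 
-3.14 -1.8; -2.75 -2.2; -2.36 -2.59; -1.96 -2.98; -1.57 2.91; -1.18 2.52; -0.79 2.12; -0.39 1.73; 0.0 1.34; 0.39 0.95; 0.79 0.55; 1.18 0.16; 1.57 -0.23; 1.96 -0.63; 2.36 -1.02; 2.75 -1.41; 
-3.14 -2.29; -2.75 -2.69; -2.36 -3.08; -1.96 2.81; -1.57 2.42; -1.18 2.03; -0.79 1.63; -0.39 1.24; 0.0 0.85; 0.39 0.45; 0.79 0.06; 1.18 -0.33; 1.57 -0.72; 1.96 -1.12; 2.36 -1.51; 2.75 -1.9; 
2.75
```

Run:
```python
from h import *
P=np.radians(75)
bot.move_pose([.575,.279,.17],quat(P))
print(bot.read_clock(),bot.read_position())
im,f,M=wrist(); cv2.imwrite("pics/wb.png",im[:,:,::-1])
print(f((320,200),.07), bot.read_ft_force())
```

```text
4.225 [0.57439238 0.27990697 0.17024474]
[0.57594412 0.27626388 0.07      ] [-0.40135059  0.35041791 -0.42646771]
```

View pics/wb.png

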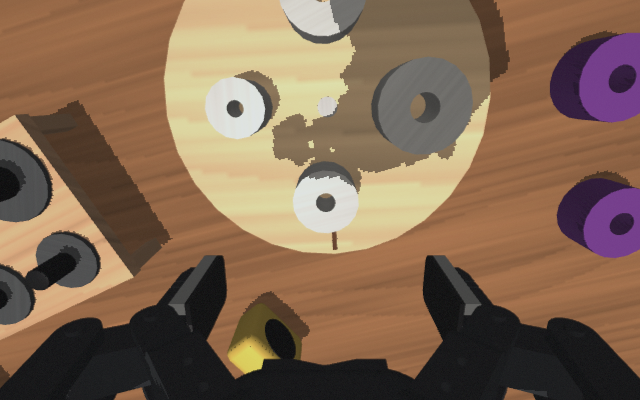

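```bash
cat >> h.py <<'E'
def fitc(im,f,M,circles,guess,span=.012,wts=None):
    """circles: list of (radius,z); all coaxial vertical. returns xy best, score"""
    g=cv2.GaussianBlur(cv2.cvtColor(im,cv2.COLOR_RGB2GRAY),(0,0),1.0).astype(np.float32)
    gx=cv2.Sobel(g,cv2.CV_32F,1,0)/8;gy=cv2.Sobel(g,cv2.CV_32F,0,1)/8
    Mi=np.linalg.inv(M);K=C["wrist"]["mtx"]
    th=np.linspace(0,2*np.pi,90,endpoint=False)
    def pr(p):
        q=p@Mi[:3,:3].T+Mi[:3,3];q=q@K.T;return q[:,:2]/q[:,2:]
    def score(x,y):
        s=0
        for r,z in circles:
            c=np.c_[x+r*np.cos(th),y+r*np.sin(th),np.full(90,z)]
            c2=np.c_[x+(r+.001)*np.cos(th),y+(r+.001)*np.sin(th),np.full(90,z)]
            u=pr(c).astype(np.float32);n=pr(c2)-u;n/=np.linalg.norm(n,axis=1)[:,None]
            a=cv2.remap(gx,u[:,0],u[:,1],cv2.INTER_LINEAR).ravel();b=cv2.remap(gy,u[:,0],u[:,1],cv2.INTER_LINEAR).ravel()
            s+=np.minimum(np.abs(a*n[:,0]+b*n[:,1]),25).mean()
        return s/len(circles)
    c=np.array(guess[:2],float)
    for sp,st in((span,.001),(.0015,.0005),(.0006,.0002)):
        k=np.arange(-sp,sp+1e-9,st)
        c=max(((score(c[0]+a,c[1]+b),c[0]+a,c[1]+b) for a in k for b in k))
        sc=c[0];c=np.array(c[1:])
    return c,sc,pr
def mark(im,pr,c,circles,fn):
    o=im.copy();th=np.linspace(0,2*np.pi,120)
    for r,z in circles:
        u=pr(np.c_[c[0]+r*np.cos(th),c[1]+r*np.sin(th),np.full(120,z)])
        cv2.polylines(o,[np.round(u*8).astype(np.int32)],True,(255,0,0),1,cv2.LINE_AA,3)
    cv2.imwrite(fn,o[:,:,::-1])
RO=dict(a=.021,b=.025,c=.029,d=.033);RB=dict(a=.006,b=.0075,c=.009,d=.0105);RH=dict(a=.007,b=.009,c=.011,d=.013);W=.085
PLC=np.array([.4876,-.2757]);PLA=.0925
def pl(x,y):
    c,s=np.cos(PLA),np.sin(PLA);return PLC+np.array([c*x-s*y,s*x+c*y])
E
python3 - <<'E'
from h import *
im,f,M=wrist()
cir=[(RO['b'],.07),(RB['b'],.07)]
c,s,pr=fitc(im,f,M,cir,f((326,202),.07)); print(c,s,f((326,202),.07)); mark(im,pr,c,cir,"pics/mb.png")
c2,s2,_=fitc(im,f,M,[cir[0]],c);print(c2,s2);c2,s2,_=fitc(im,f,M,[cir[1]],c,.006);print(c2,s2)
P=np.radians(75)
bot.move_linear([c[0],c[1],.0355],speed=.15)
print(bot.read_clock())
bot.set_gripper(.3,grasp_force=40)
print(bot.read_clock(),bot.read_gripper_width(),bot.read_position())
im,f,M=wrist(); cv2.imwrite("pics/gb.png",im[:,:,::-1])
E
```

```text
[0.57890537 0.27935188] 17.000847164457866 [0.57860537 0.28035188 0.07      ]
[0.57890537 0.27935188] 9.001694328915736
[0.57940537 0.27985188] 25.0
5.375
5.7917 0.6011555288416082 [0.57963338 0.27962484 0.03674133]
```

View pics/mb.png

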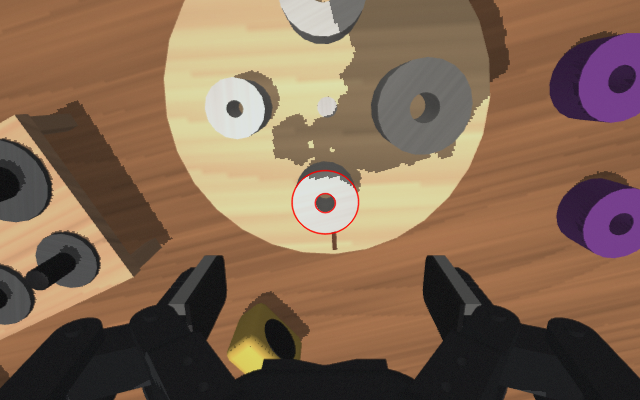

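View pics/gb.png

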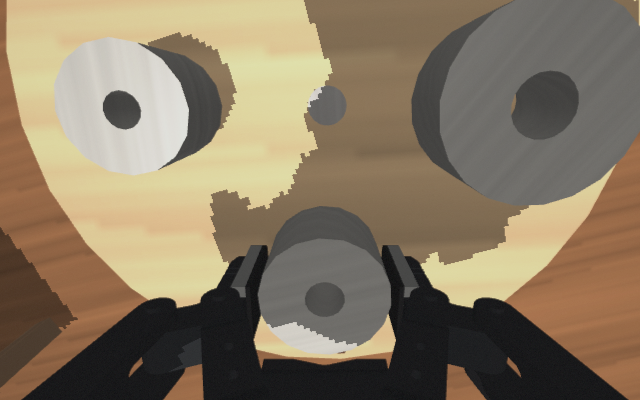

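```bash
cat >> h.py <<'E'
def place(k,xy,psi,zq,zb=.025,rel=None):
    """zq: tcp height above sleeve base when gripped"""
    p=bot.read_position(); bot.move_linear([p[0],p[1],.17],speed=.25)
    print('lift',bot.read_clock(),bot.read_gripper_width())
    bot.move_pose([*xy,.15],quat(psi))
    bot.move_linear([*xy,zb+zq+.012],speed=.2)
    h=bot.move_linear([*xy,zb+zq-.006],speed=.02,until_force=8)
    print('down',h,bot.read_position(),bot.read_clock())
    bot.set_gripper((2*RO[k]+.014)/W)
    pp=bot.read_position();bot.move_linear([pp[0],pp[1],.125+.036],speed=.25)
    print('up',bot.read_clock());return pp
E
python3 - <<'E'
from h import *
xy=pl(.055,.046);print(xy)
pp=place('b',xy,PLA,.0017)
p=xy;bot.move_linear([*p,.161],speed=.2)
im,f,M=wrist(); cv2.imwrite("pics/pb.png",im[:,:,::-1])
cir=[(RO['b'],.061),(RB['b'],.061)]
for cc in(cir,cir[:1],cir[1:]):
    c,s,pr=fitc(im,f,M,cc,pp[:2],.008); print(c,s)
    if len(cc)==2: mark(im,pr,c,cc,"pics/pb.png")
E
```

```text
[ 0.53811594 -0.22481641]
lift 6.5333 0.6061880915451909
down True [ 0.53817526 -0.22486957  0.0277529 ] 9.6917
up 10.6583
[ 0.53881038 -0.22413278] 14.81180279859335
[ 0.53631038 -0.21863278] 6.046353158948227
[ 0.53871038 -0.22403278] 25.0
```

View pics/pb.png

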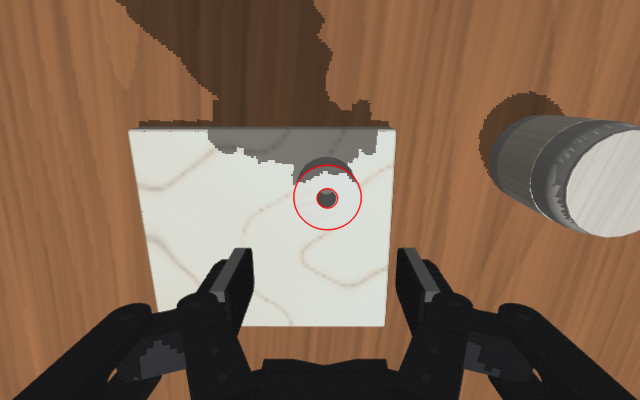

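b stands on the plate at (326,198) in the wrist view. Now c.

```bash
cat >> h.py <<'E'
def pick(k,guess,psi,tag):
    bot.move_pose([*guess[:2],.17],quat(psi)); bot.set_gripper(1.0)
    im,f,M=wrist(); cir=[(RO[k],.07),(RB[k],.07)]
    c,s,pr=fitc(im,f,M,cir,guess,.02); c2,s2,_=fitc(im,f,M,cir[1:],c,.006); mark(im,pr,c,cir,f"pics/{tag}.png")
    print('fit',c,s,c2,s2,bot.read_clock());return c
def grab(k,c):
    bot.move_linear([*c,.0355],speed=.15)
    bot.set_gripper((2*RO[k]-.02)/W,grasp_force=40)
    print('grip',bot.read_gripper_width()*.085,bot.read_position(),bot.read_clock())
E
python3 - <<'E'
from h import *
pick('c',[.4369+.002,.3138],np.radians(75),'wc')
E
```

```text
fit [0.4392 0.3148] 15.742490380919069 [0.4397 0.3153] 25.0 13.3333
```

View pics/wc.png

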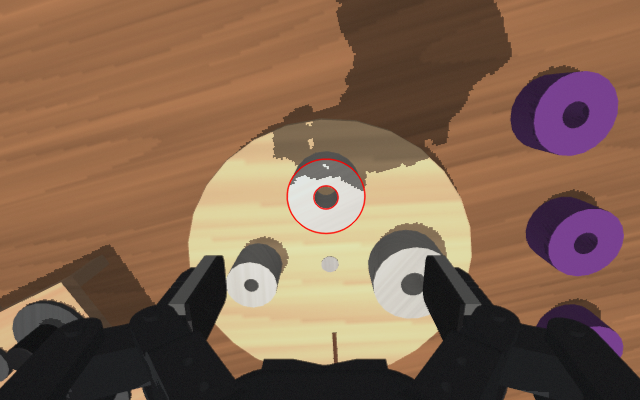

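```bash
cat >> h.py <<'E'
def seeplate(k,xy,tag):
    bot.move_linear([*xy,.161],speed=.2)
    im,f,M=wrist(); cir=[(RO[k],.061),(RB[k],.061)]
    c,s,pr=fitc(im,f,M,cir[1:],xy,.008); mark(im,pr,c,cir,f"pics/{tag}.png"); print('plate',k,c,s,c-xy,bot.read_clock()); return c
E
python3 - <<'E'
from h import *
grab('c',[.4394,.315])
xy=pl(-.055,.046)
place('c',xy,PLA,.0017); seeplate('c',xy,'pc')
pick('d',[.528,.3624],np.radians(75),'wd')
E
```

```text
grip 0.060082259914047226 [0.44016713 0.31546584 0.03685176] 14.75
lift 15.4417 0.706138298936639
down True [ 0.42868269 -0.23508192  0.02786818] 18.7417
up 19.7
plate c [ 0.42918619 -0.2346769 ] 25.0 [0.0006 0.0003] 20.0
fit [0.53   0.3639] 14.69301211009612 [0.5305 0.3637] 22.80617629616252 22.5083
```

View pics/pc.png

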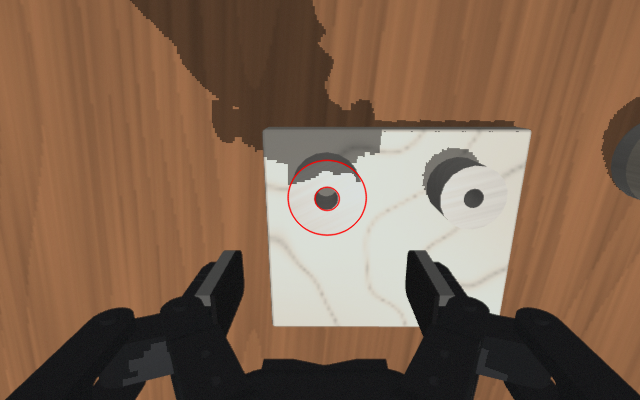

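View pics/wd.png

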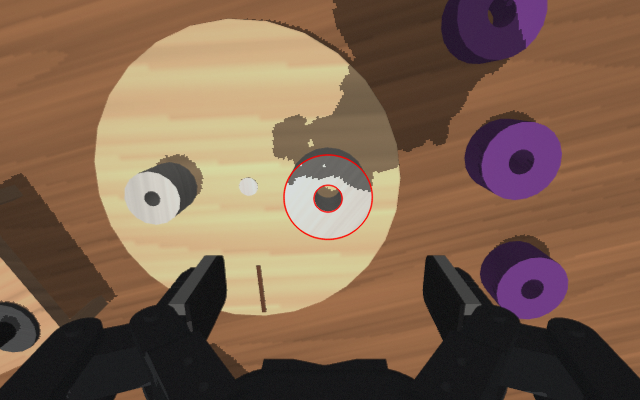

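Run:
```python
from h import *
grab('d',[.5303,.3638])
xy=pl(-.055,-.046)
place('d',xy,PLA,.0017); seeplate('d',xy,'pd')
pick('a',[.4953,.2364],np.radians(75),'wa')
```

```text
grip 0.06681727005196329 [0.53158728 0.36409934 0.03726744] 23.875
lift 24.5667 0.78105999883231
down True [ 0.43720327 -0.32666342  0.02829207] 28.3417
up 29.3167
plate d [ 0.43728406 -0.32608359] 23.192143276354738 [0.0002 0.0005] 29.6167
fit [0.4963 0.2361] 16.391223430721237 [0.4963 0.2363] 25.0 31.925
```

View pics/pd.png

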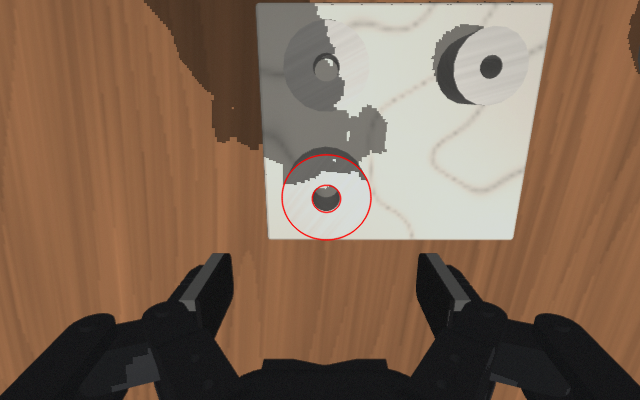

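View pics/wa.png

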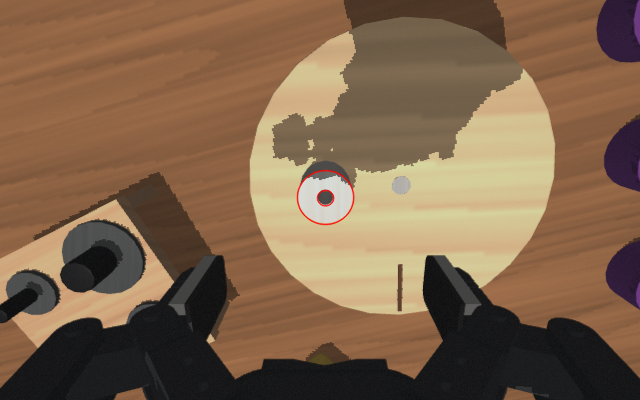

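```bash
cat >> h.py <<'E'
GG=dict(b=(.5726,.0596),c=(.5878,-.0146),d=(.4992,.0445),a=(.5128,-.0287))
def seeg(k,tag,psi=None,zt=.162):
    g=np.array(GG[k])+[.002,.001]
    bot.move_pose([*g,zt],quat(PLA if psi is None else psi))
    im,f,M=wrist(); A=(RO[k],.062);B=(RH[k],.092)
    c,s,pr=fitc(im,f,M,[A,B],g,.012);c1,s1,_=fitc(im,f,M,[A],c,.004);c2,s2,_=fitc(im,f,M,[B],c,.004)
    mark(im,pr,c,[A,B],f"pics/{tag}.png"); print('gauge',k,c,s,'fl',c1,s1,'hd',c2,s2,bot.read_clock());return c
E
python3 - <<'E'
from h import *
grab('a',[.4963,.2362])
xy=pl(.055,-.046)
place('a',xy,PLA,.0017); seeplate('a',xy,'pa')
bot.set_gripper(.7)
seeg('a','ga')
E
```

```text
grip 0.041296334751035946 [0.49684612 0.23630215 0.03620872] 33.4417
lift 34.1333 0.4868308350465439
down True [ 0.54665039 -0.3164941   0.02725713] 37.4583
up 38.4417
plate a [ 0.54711381 -0.3152231 ] 25.0 [0.0005 0.0012] 38.7417
gauge a [ 0.516 -0.028] 19.708766496856025 fl [ 0.516 -0.028] 23.233237858996088 hd [ 0.516 -0.028] 16.184295134715963 40.125
```

View pics/pa.png

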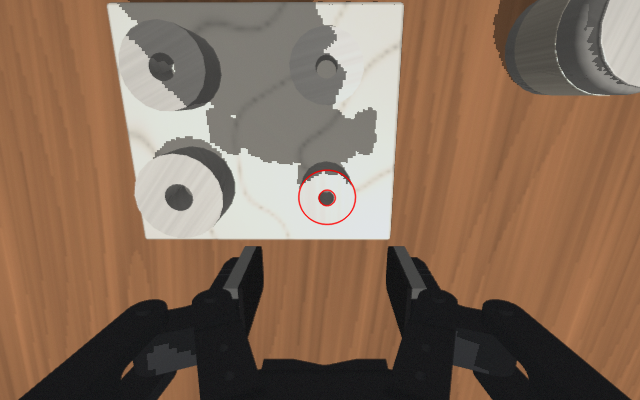

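View pics/ga.png

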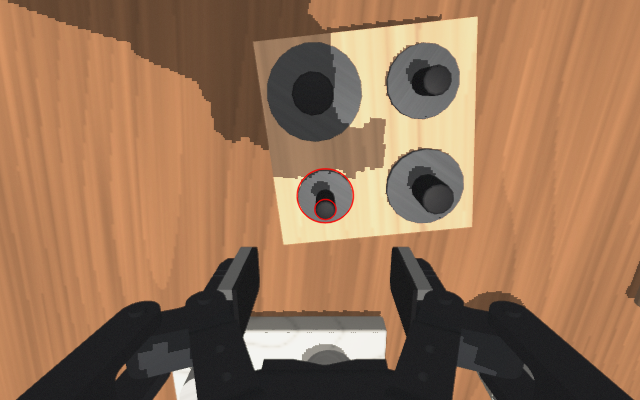

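```bash
cat >> h.py <<'E'
def gauge(k,cg,cs,bj=.0004):
    """grasp gauge at measured cg, insert at measured cs (jaw axis PLA); returns z reached"""
    j=np.array([np.cos(PLA),np.sin(PLA)]);n=np.array([-j[1],j[0]])
    bot.set_gripper((2*RH[k]+.03)/W)
    bot.move_linear([*cg,.066],speed=.15); bot.wait(.15)
    bot.set_gripper(max(0,(2*RH[k]-.02)/W),grasp_force=40)
    p=bot.read_position();print('grip',bot.read_gripper_width()*W,p,bot.read_clock())
    off=(p[:2]-cg)@n      # tcp ahead of measured gauge across
    dz=p[2]-.057          # tcp above flange underside
    t=cs+off*n-bj*j
    bot.move_linear([p[0],p[1],.19],speed=.25); print('w',bot.read_gripper_width()*W)
    bot.move_pose([*t,.19],quat(PLA))
    zin=.061+.030+dz
    bot.move_linear([*t,zin+.006],speed=.15); bot.wait(.2)
    e=bot.read_position()[:2]-t; print('err',e)
    t2=t-e
    h=bot.move_linear([*t2,.061+dz-.004],speed=.03,until_force=10)
    p=bot.read_position(); print('ins',h,'flange above sleeve top mm',(p[2]-dz-.061)*1e3,bot.read_ft_force(),bot.read_clock())
    return t,p,dz
def release(k):
    bot.set_gripper((2*RH[k]+.03)/W); p=bot.read_position(); bot.move_linear([p[0],p[1],.17],speed=.25)
E
python3 - <<'E'
from h import *
gauge('a',np.array([.516,-.028]),np.array([.54711,-.31522]))
im,f,M=wrist(); cv2.imwrite("pics/ia.png",im[:,:,::-1])
E
```

```text
grip 0.012529973763644462 [ 0.51645372 -0.0280785   0.06661099] 41.75
w 0.012536918328710338
err [ 0.00078674 -0.00046286]
ins True flange above sleeve top mm 0.028792140293450175 [-1.00813155 -0.1658791   4.73453242] 45.5167
```

View pics/ia.png

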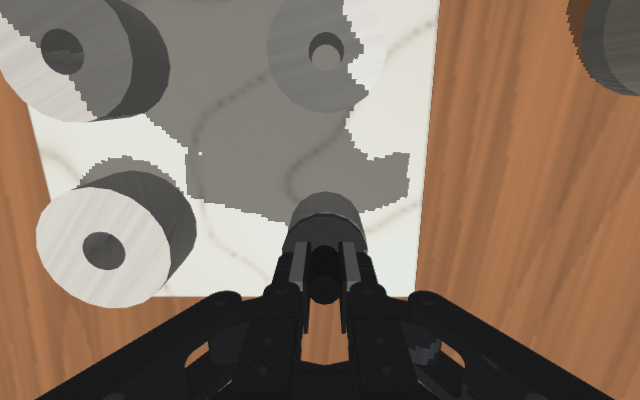

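Gauge a is home, within 0.03 mm. Next is b.

```bash
cat >> h.py <<'E'
SL=dict(a=pl(.055,-.046),b=pl(.055,.046),c=pl(-.055,.046),d=pl(-.055,-.046))
def doall(k):
    cs=seeplate(k,SL[k]+[.0004,.0006],'s2'+k); cg=seeg(k,'g2'+k)
    return gauge(k,cg,cs)
E
python3 - <<'E'
from h import *
release('a')
t,p,dz=doall('b')
if abs(p[2]-dz-.061)<.0015:
    release('b'); im,f,M=wrist(); cv2.imwrite("pics/ib.png",im[:,:,::-1])
E
```

```text
plate b [ 0.53921594 -0.22371641] 25.0 [0.0007 0.0005] 47.175
gauge b [0.5756 0.0603] 19.222595654103294 fl [0.5756 0.06  ] 23.713264277494474 hd [0.5756 0.0606] 15.119133909792982 48.3333
grip 0.01649652311877067 [0.5760871  0.06029244 0.06669762] 49.875
w 0.016332788269200087
err [ 0.00086843 -0.00032824]
ins True flange above sleeve top mm 0.01988470636985623 [-0.69339557  0.67021972  4.63864554] 53.6333
```

```bash
python3 -c "
import cv2,numpy as np
cv2.imwrite('pics/m1.png',np.vstack([np.hstack([cv2.resize(cv2.imread('pics/%s.png'%n),(400,250)) for n in r]) for r in (('s2b','g2b'),('ib','ib'))]))"
```

```text
(no output)
```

View pics/m1.png

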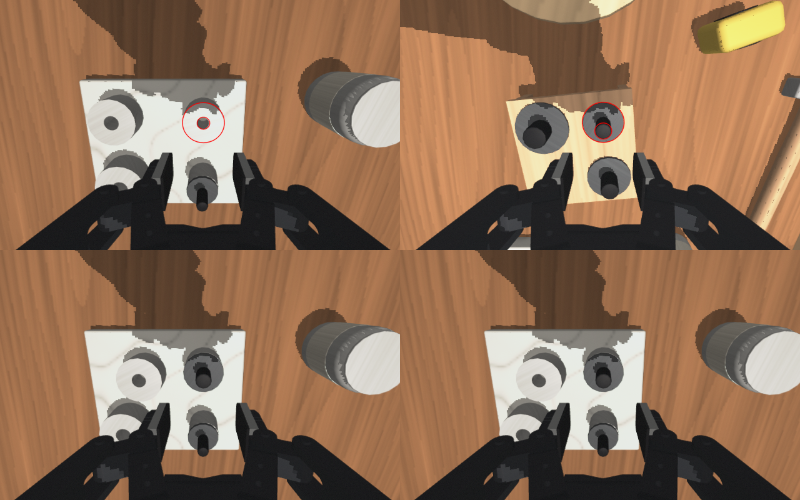

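The last view shows sleeve c has moved. Its bore was near (178,196) and is now near (222,208), so that was the announced knock. I'll measure it again before going on.

Run:
```python
from h import *
im,f,M=wrist(); g=f((222,208),.061)[:2]; print(g,SL['c'])
c=seeplate('c',g,'s3c'); c=seeplate('c',c,'s3c')
R=np.array([[np.cos(PLA),np.sin(PLA)],[-np.sin(PLA),np.cos(PLA)]]); print('plate frame',R@(c-PLC))
```

```text
[ 0.45779881 -0.24092514] [ 0.42858619 -0.2349769 ]
plate c [ 0.45899881 -0.24292514] 25.0 [ 0.0012 -0.002 ] 55.3
plate c [ 0.45869881 -0.24292514] 25.0 [-0.0003  0.    ] 55.6
plate frame [-0.02575029  0.0353043 ]
```

View pics/s3c.png

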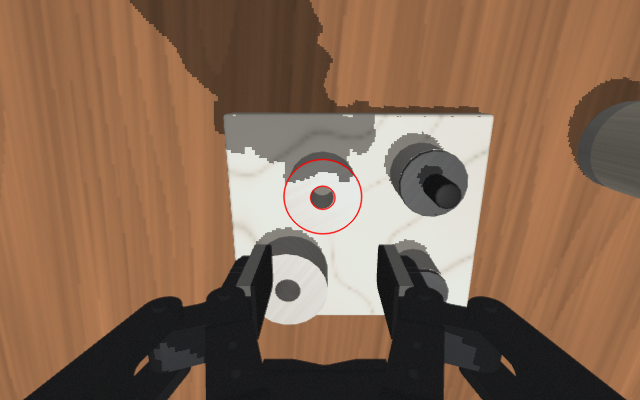

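c is still upright and clear of the others at plate (-26, 35) mm. I'll leave it there and insert its gauge.

```bash
python3 - <<'E'
from h import *
SL['c']=np.array([.4583,-.2435])
t,p,dz=doall('c')
if abs(p[2]-dz-.061)<.0015:
    release('c'); im,f,M=wrist(); cv2.imwrite("pics/ic.png",im[:,:,::-1])
E
python3 -c "
import cv2,numpy as np
cv2.imwrite('pics/m2.png',np.vstack([np.hstack([cv2.resize(cv2.imread('pics/%s.png'%n),(400,250)) for n in r]) for r in (('s2c','g2c'),('ic','ic'))]))"
```

```text
plate c [ 0.4587 -0.2429] 25.0 [0. 0.] 55.9
gauge c [ 0.5901 -0.0136] 18.141074039971716 fl [ 0.5901 -0.0138] 23.160409019616118 hd [ 0.5901 -0.0131] 13.833342772507146 56.9833
grip 0.020526290189594152 [ 0.59061293 -0.01366188  0.06674077] 58.525
w 0.020549941829867018
err [ 0.00083653 -0.00043693]
ins True flange above sleeve top mm -0.04833878863417379 [-1.15507943  0.31048192  4.46228403] 62.2083
```

View pics/m2.png

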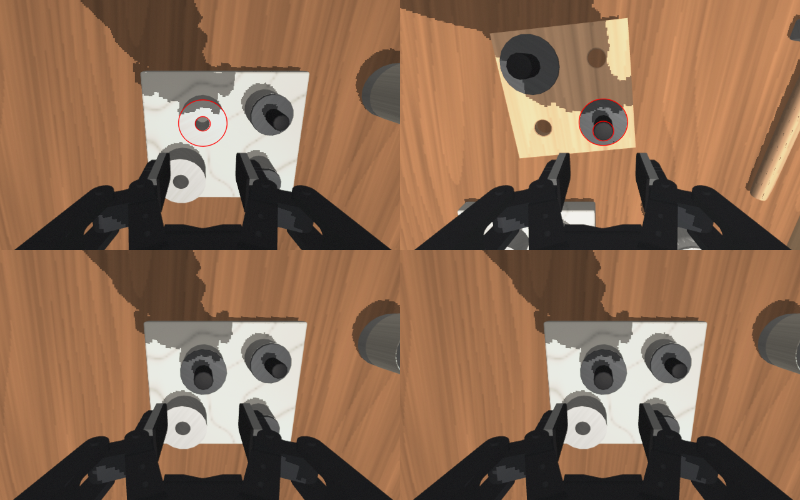

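c is home. Now d.

Run:
```python
from h import *
t,p,dz=doall('d')
if abs(p[2]-dz-.061)<.0015:
    release('d'); bot.move_pose([.44,-.30,.32],quat(PLA)); im,f,M=wrist(); cv2.imwrite("pics/id.png",im[:,:,::-1])
    im=bot.camera("top"); cv2.imwrite("pics/topf.png",cv2.resize(im[130:270,170:490],None,fx=2.5,fy=2.5,interpolation=cv2.INTER_CUBIC)[:,:,::-1])
    im=bot.camera("scene"); cv2.imwrite("pics/scf.png",im[:,:,::-1])
```

```text
plate d [ 0.43778406 -0.32568359] 23.31596459932569 [0.0003 0.0003] 63.85
gauge d [0.5022 0.0457] 17.80483703537432 fl [0.5022 0.0454] 23.3341181622456 hd [0.502  0.0462] 13.127250062252106 65.3083
grip 0.02485638289508273 [0.50264245 0.04567618 0.06665445] 66.85
w 0.02446217788707444
err [ 0.00071059 -0.0005817 ]
ins True flange above sleeve top mm 0.008294197007173432 [0.24233341 0.58888818 4.54862427] 70.9083
```

View pics/id.png

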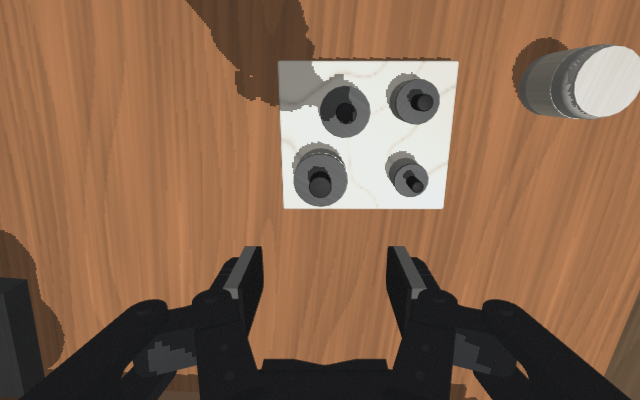

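View pics/scf.png

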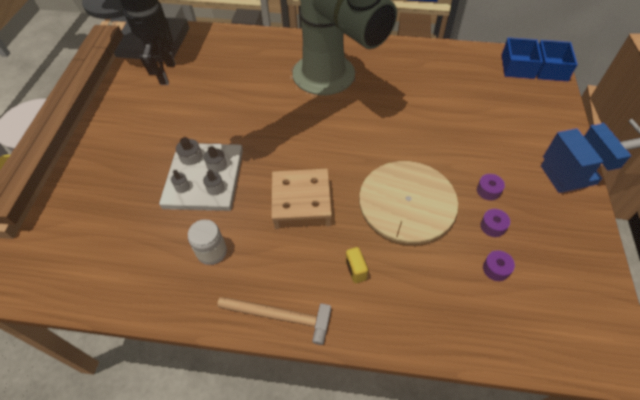

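All four gauges are home. In the wrist view the sleeves are at (345,110), (414,101), (320,180) and (410,180). The rack and disc are empty, and the can and tape haven't visibly moved. Handing in.

Run:
```python
from cell import bot
print(bot.read_ft_force(),bot.read_clock()); bot.close_job()
```

```text
[ 0.1692124  -0.19424898 -0.1759541 ] 72.675
the job is handed in; nothing more can be done
```

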